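# Find the hidden catch of the drawing chest and open its secret drawer

### The arm

A 6-joint arm with a two-finger parallel gripper is mounted at the origin on a cart in front of the work surface, level with it; the furniture and walls round the work are solid. World frame = base frame: x ahead of the robot, y to its left, z up, the work surface at z = 0. Lengths are in m, angles in rad, forces in N, time in s.
With the tool pointing down it reaches from about 0.25 to 0.725 m from the base axis. Payload 4 kg.
Tool frame: the origin (TCP) lies between the finger pads; the fingertips stand 11 mm ahead of it and the grasp point (between the pads) lies 8 mm behind it (tcp_to_tips is the z of the fingertips in the tool frame, in m); z points along the fingers, y is the direction in which the jaws open and shut (so a half turn about z gives the same grasp; the last joint's range is limited). The gripper opens to 85 mm and grips with 20 to 120 N. Pads are 22 mm wide; open, the fingers measure 114 mm over their backs; the gripper's body (76 mm by 85 mm) begins 54 mm behind the grasp point. The pads swing forward as they close: fully open they stand 13 mm farther back than shut.
Start: joints at [-1.32, 0.241, 0.005, 1.335, 0, 1.571], TCP at [0.124, -0.484, 0.242] pointing down, gripper open.
Joint ranges: [-2.72, 2.72], [-1.05, 1.87], [-1.09, 1.28], [-1.99, 2.15], [-1.42, 1.44], [-3.14, 3.14]. Speed limits (rad/s): [2.79, 2.79, 3.14, 3.14, 3.14, 3.14].

### API

Orientations are given as a unit quaternion [x, y, z, w].
In Python, from workcell import * gives the robot as it stands.
- The arm moves only by the tool move_arm, never from a script. Its argument "moves" is a list that holds one entry, the list of rows, each a list of 7 numbers: the shift along the world's x, y, z in units of 500 mm (1.0 is 500 mm), then the turn, a rotation vector about the world's x, y, z in units of 30 degrees (1.0 is 30 degrees), then the closure, from -1 (fully open) to 1 (shut), so that 0 is half open. A call has 1 to 8 rows; each row shifts and turns the pose as measured when the row begins; what a row does not reach is not made up. A row lasts 1/12 s, in which the tool goes at most 41.7 mm and 7.16 degrees, less where a joint would pass 70% of its speed; a pose out of reach is approached as far as the arm can. A call with a number of a shift or a turn outside -1 to 1 is refused whole. A call with a gripper value outside its range is refused whole. The fingers move at their own pace and stop on an object; the grip force is fixed at half the most. Time passes only in rows, so rows that do not move let the fingers close. It gives the time, the measured TCP pose, the force and the opening at its end, in the units of the state.
- get_obs(): the state, without advancing time (a new reading comes with each control period).
- camera(name): name is "side" or "top"; returns a dict with "pixels" (384x512x3 uint8, red, green, blue), "range_z" (384x512 float32, m along the optical axis (not along the pixel's ray), 0 where there is no reading), "fx", "fy", "cx", "cy" (pixels), "extrinsics" (4x4, takes a point from camera to world coordinates). Camera axes: x right, y down, z forward; pixel columns grow to the right and rows downward; lengths in m; the calibration is good to about 2 mm. A picture is of the moment at which its call begins.
- job_done(): hands the job in, once; it reports no verdict.
The state is a dict: "clock": time; "joint_pos": joint angles; "joint_vel": joint speeds; "tau": joint torques, N m; "eef_pos": TCP position; "tool_rot": TCP orientation; "ft_force": force on the tool from outside, world axes, zero at the start; "ft_torque": the same for the moment, N m; "grip_width": finger opening in m.
Only numpy, scipy, OpenCV 4.12 (cv2) and the standard library are available. Lean on these libraries where they do the work, as an engineer would, in place of code of your own. Each camera call takes 0.05 s, during which the arm holds its last target.

### The job

The drawing pens are in the secret drawer at the bottom of the wooden chest. Run a fingertip lightly along the row of dark blocks on the chest's front top edge until it drops in at the one loose block, then push that block on down against the stiffer catch beneath until the drawer springs out. Then pull the drawer out as far as it goes and let go; never lean hard on the blocks, and leave the rubber stamp, the ink bottle and the tea mug standing where they are.

Things in the scene. Friction and masses are not known exactly. Their poses are not given: they have to be found in the camera images.
- chest: low wooden chest, 170 deep (x), 310 wide (y), top board 70 high, fixed to the table. Origin: centre of its underside. x points from front to back, y to its left seen from the robot, z up; the front (x = -85) faces the robot, turned by up to 0.3 rad. Its top is a brown-lined tray 70 above the table with an 8 high rim, where the stamp and a pencil rest.
- moulding: row of six identical dark blocks along the chest's front top edge, each 45 long (chest y), 21 deep (x) and 16 high, tops flush, 86 above the table. Origin and axes are the chest's; block centres at x = -68, y = -116, -69.6, -23.2, 23.2, 69.6, 116. Five rest on hidden ledges and give less than 1; one, a different one each time, is loose. More than 60 N on a block would break it.
- moulding_left (a point): left (chest +y) end of the row of six blocks, middle of its width, at top level, 86 above the table. Beyond either end stands a fixed dark end block of the same height, 15 wide, with a small brass dot. A finger that rests on two neighbouring blocks at once cannot sink.
- moulding_right (a point): right (chest -y) end of the row, 278 from the left one. The loose block sinks 6 under 1 to 1.5 N, then meets the catch bar; the last 5.5, to a hard stop at 11.5, take 6 N growing to about 10 N. The drawer is let go about 3.5 after the bar is met, at 9 to 10 N. Released, the block comes back up.
- drawer (a joint): travel of the secret drawer out of the chest's front (along chest -x), m: 0 closed and latched, 0.100 at its end stop. When the catch lets go a spring pushes it out to about 0.045 to 0.06; from there it slides freely against about 1.2 N of friction and stays where it is left.
- drawer_front (a point): middle of the top edge of the drawer's front board, 48.5 above the table; moves with the drawer. The board is 12 thick (this point midway), 279 wide, 37 high, flush with the chest's front when closed, with no pull. Behind it the drawer is open above, its floor 16 above the table; sprung out, it leaves 33 or more clear between board and chest front for a finger.
- rubber_stamp: wooden hand stamp 30 x 42 x 60 with a round knob, standing on the chest's tray; origin at the centre of its underside
- ink_bottle: dark ink bottle with a white cap, 43 across and 92 high, standing left of the chest; origin at the centre of its underside
- tea_mug: white mug with a black band, about 90 across, 127 over its handle and 95 high, standing right of the chest; origin at the centre of its underside
Mind the look-alikes: they are no part of the job. What is meant by the ink_bottle is not orange, and is the smaller of those in its own colour.

How it is judged:
By the outcome, as a careful person would: the job done as asked, in the order asked, and still so for the second after the job is handed in, with the robot touching nothing.
It also fails if it takes over 58 s, if anything falls off the work surface, if the arm or the gripper's body presses on something with over 40 N, if the wrist force passes 120 N, or if a joint passes its speed limit or range.

## Working session

There is one attempt and no reset: what is moved stays moved. The work goes in short steps, Python scripts to look and compute and a tool call to move; the robot and the scene stay as the last step left them, time stands still between calls to the robot, and variables do not carry over. Pictures are saved under pics/ and viewed, and the job is handed in when it is done.

Besides the shell and the picture viewer there is one more tool, called after "Call:" as a command line: name --argument value ..., lists and objects as JSON in quotes. move_arm: Moves the arm, as the interface text tells. Shifts and turns lie within -1 to 1; 1 stands for 500 mm of shift or 30 degrees of turn. Its arguments: {"type":"object","properties":{"moves":{"type":"array","items":{"type":"array","items":{"type":"array","items":{"type":"number"}}}}},"required":["moves"]}

```bash
mkdir -p pics; ls; python3 - <<'E'
from workcell import *
import cv2,numpy as np,pickle
o=get_obs();print(o)
for n in("top","side"):
    c=camera(n);pickle.dump(c,open(f'{n}0.pkl','wb'));cv2.imwrite(f'pics/{n}0.png',cv2.resize(c["pixels"][:,:,::-1],(800,600)))
    print(n,c['fx'],c['fy'],c['cx'],c['cy'],np.round(c['extrinsics'],4).tolist())
E
```

```text
pics
{'clock': 0.0, 'joint_pos': array([-1.32000287e+00,  2.41369714e-01,  3.72355770e-03,  1.33518434e+00,
        4.95645599e-06,  1.57081886e+00]), 'joint_vel': array([ 0.00039441,  0.00032277,  0.00079825,  0.00021681, -0.00118796,
       -0.00069857]), 'tau': array([-1.08813398e-03, -3.72316504e+01,  2.52408725e+01,  1.69588550e-02,
       -1.47751043e-04,  2.54275236e-06]), 'eef_pos': array([ 0.12393794, -0.48377283,  0.24143427]), 'tool_rot': array([ 9.92149023e-01,  1.25057113e-01, -1.24757749e-04, -1.00940750e-03]), 'ft_force': array([0.66746709, 0.44918109, 0.24969296]), 'ft_torque': array([ 0.03670093, -0.01717956, -0.04616217]), 'grip_width': 0.08553410744055628}
top 425.3274497314562 425.3274497314562 249.55421948964704 196.81704353156428 [[-0.0144, -0.9944, 0.105, 0.4926], [-0.9998, 0.016, 0.0142, 0.0297], [-0.0158, -0.1048, -0.9944, 1.2786], [0.0, 0.0, 0.0, 1.0]]
side 364.95105625684073 364.95105625684073 256.703061577275 189.9913151948001 [[0.9648, -0.1375, 0.2241, 0.4325], [-0.2618, -0.4224, 0.8678, -0.7283], [-0.0247, -0.8959, -0.4436, 0.4664], [0.0, 0.0, 0.0, 1.0]]
```

View pics/top0.png

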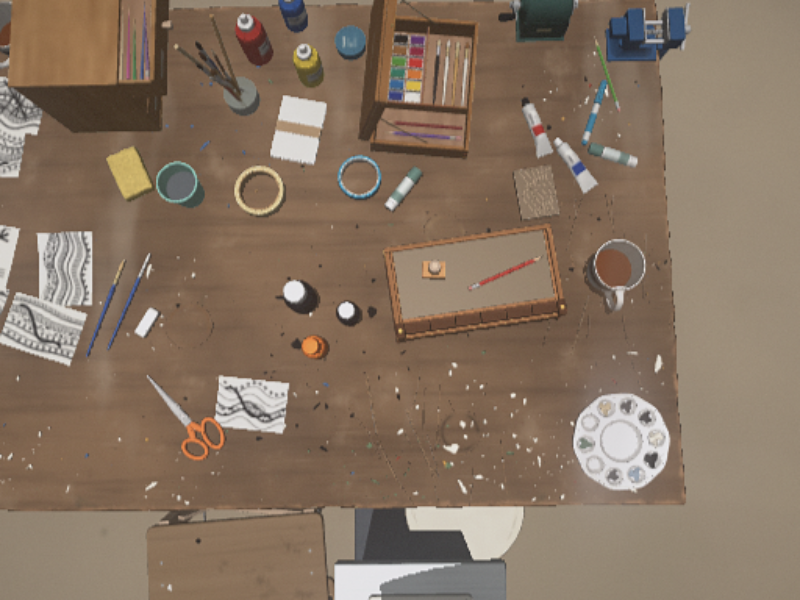

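View pics/side0.png

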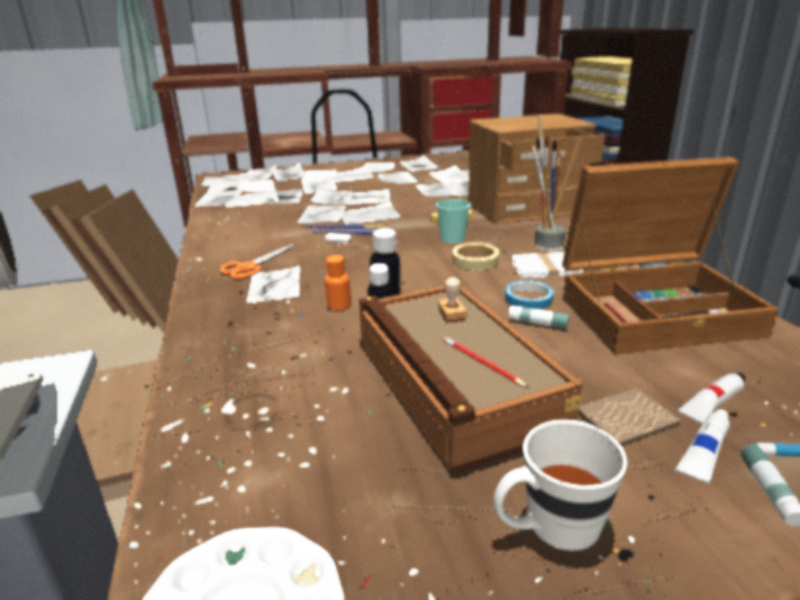

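Top view: the chest spans (385,230)–(565,340). The dark block row is along its lower edge, from (400,331) to (563,307). Candidates for the ink bottle are the large dark one (297,292), the small dark one (347,312) and the orange one (313,347). By the description it is the small dark one. The stamp is at (433,268) and the mug at (618,268). Next is a close crop.

```bash
cat > h.py <<'E'
import numpy as np,pickle,cv2
def ray(c,u,v,z):
    E=c['extrinsics'];d=E[:3,:3]@np.array([(u-c['cx'])/c['fx'],(v-c['cy'])/c['fy'],1.]);o=E[:3,3]
    return o+d*(z-o[2])/d[2]
def proj(c,p):
    E=c['extrinsics'];q=E[:3,:3].T@(np.asarray(p)-E[:3,3]);return c['fx']*q[0]/q[2]+c['cx'],c['fy']*q[1]/q[2]+c['cy']
def cloud(c):
    z=c['range_z'];v,u=np.mgrid[:z.shape[0],:z.shape[1]]
    P=np.stack([(u-c['cx'])/c['fx']*z,(v-c['cy'])/c['fy']*z,z],-1)
    return P@c['extrinsics'][:3,:3].T+c['extrinsics'][:3,3]
E
python3 - <<'E'
from h import *
for n,(a,b,w,h) in dict(top=(235,140,140,85),side=(220,170,160,140)).items():
    c=pickle.load(open(n+'0.pkl','rb'));im=c['pixels'][b:b+h,a:a+w,::-1]
    s=5 if n=='top' else 4
    cv2.imwrite(f'pics/{n}0c.png',cv2.resize(im,None,fx=s,fy=s,interpolation=cv2.INTER_CUBIC))
    hsv=cv2.cvtColor(c['pixels'],cv2.COLOR_RGB2HSV)
    m=((hsv[...,0]>17)&(hsv[...,0]<30)&(hsv[...,1]>130)&(hsv[...,2]>110)).astype(np.uint8)
    k,l,st,ce=cv2.connectedComponentsWithStats(m)
    for i in range(1,k):
        x,y=ce[i]
        if a<x<a+w and b<y<b+h and st[i,4]>=2: print(n,ce[i],st[i,4],ray(c,x,y,.086))
c=pickle.load(open('top0.pkl','rb'));P=cloud(c)
m=(P[...,2]>.06)&(P[...,2]<.1)&(c['range_z']>0)
k,l,st,ce=cv2.connectedComponentsWithStats(m.astype(np.uint8))
for i in range(1,k):
    if st[i,4]>100: print(st[i],ce[i],P[l==i].mean(0))
E
```

```text
top [359.4 195.8] 5 [ 0.61643227 -0.26190485  0.086     ]
side [235.5 190.5] 4 [0.57652331 0.0287814  0.086     ]
side [366.484375 257.578125] 64 [ 0.7339409  -0.28998938  0.086     ]
side [294.81818182 260.81818182] 11 [ 0.61543877 -0.26294372  0.086     ]
[178   0  17  11 146] [185.9109589    4.21232877] [1.20108569 0.2286225  0.07802365]
[326   0  44  16 485] [348.70721649   6.72989691] [ 1.17776805 -0.25395403  0.08484522]
[229   3  10  87 164] [233.47560976  54.63414634] [1.04021125 0.08790227 0.08096629]
[423   2  19  27 370] [431.8         15.55675676] [ 1.14842974 -0.49869205  0.07822825]
[389   5  25  25 458] [402.55021834  16.83842795] [ 1.14594568 -0.41233938  0.07911343]
[150  12  21  22 209] [161.6076555   24.55502392] [1.13510159 0.29942346 0.08496623]
[187  28  19  21 204] [196.2745098   39.69607843] [1.08668314 0.19696511 0.08352665]
[ 30  62  67  16 398] [68.07537688 72.81155779] [0.9947806  0.57570869 0.08013303]
[100 103  28  27 264] [111.90530303 115.06060606] [0.8654527  0.44445549 0.07751897]
[ 246  143  117   74 6392] [303.54489987 179.61170213] [ 0.66701559 -0.10797355  0.07375394]
[378 153  35  46 452] [397.46460177 171.26327434] [ 0.68510629 -0.37322792  0.08167343]
[181 179  20  20 138] [193.03623188 190.75362319] [0.6396298  0.20791632 0.07566431]
[216 193  13  13 114] [221.51754386 198.80701754] [0.61410584 0.12584419 0.0861803 ]
[193 215  13  13 117] [198.88888889 220.81196581] [0.55301551 0.18978145 0.08709275]
```

View pics/top0c.png

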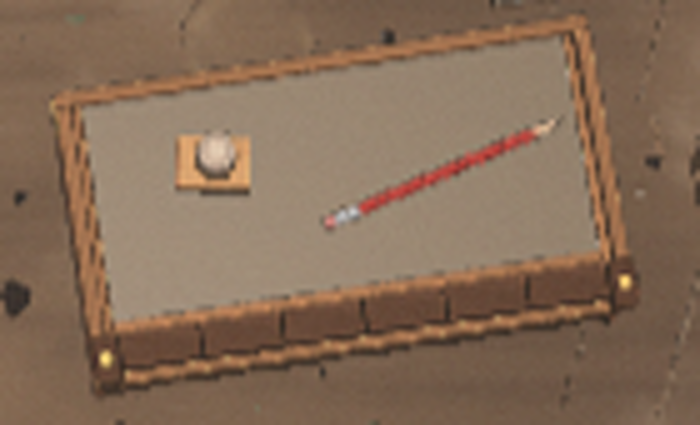

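View pics/side0c.png

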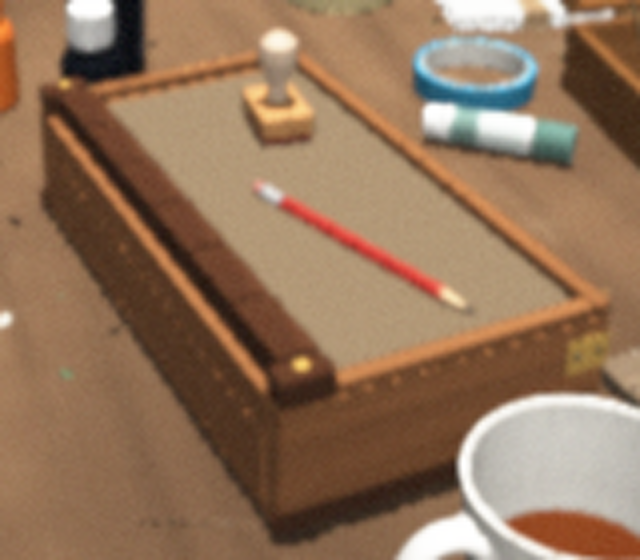

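```bash
python3 - <<'E'
from h import *
t=pickle.load(open('top0.pkl','rb'));s=pickle.load(open('side0.pkl','rb'))
def dot(c,x,y,r=3):
    p=c['pixels'].astype(float);b=p[...,1];
    w=np.zeros(b.shape);x=int(round(x));y=int(round(y));w[y-r:y+r+1,x-r:x+r+1]=1
    w*=np.clip(p[...,0]+p[...,1]-2*0-200,0,None) if 0 else np.clip(p[...,1]-85,0,None)
    v,u=np.mgrid[:384,:512];return (u*w).sum()/w.sum(),(v*w).sum()/w.sum()
for n,c,l,r in(('top',t,(255.8,211.2),(359.5,195.9)),('side',s,(236,190.7),(295,261))):
    L=ray(c,*dot(c,*l,2),.086);R=ray(c,*dot(c,*r,2),.086)
    print(n,dot(c,*l,2),dot(c,*r,2),L,R,np.linalg.norm(L-R),np.arctan2(*( (L-R)[:2]*[-1,1]).tolist()))
P=cloud(t)
m=(P[...,2]>.06)&(P[...,2]<.1);m[:,:246]=0;m[:,364:]=0;m[:143]=0;m[218:]=0
r=cv2.minAreaRect(P[m][:,:2].astype(np.float32));print(r)
# small objs
def comp(lo,hi,a,b,c_,d):
    q=(P[...,2]>lo)&(P[...,2]<hi);k=np.zeros_like(q);k[b:d,a:c_]=q[b:d,a:c_];return P[k].mean(0),k.sum()
print('stamp',comp(.115,.15,262,160,292,185),'ink?',comp(.08,.1,214,190,232,210))
E
```

```text
top (np.float64(255.687306501548), np.float64(211.2879256965944)) (np.float64(359.51698113207544), np.float64(195.87169811320754)) [0.57737911 0.03005706 0.086     ] [ 0.61622454 -0.26222372  0.086     ] 0.2948508518767874 0.13213016661078897
side (np.float64(235.39447731755425), np.float64(190.3570019723866)) (np.float64(294.9491660047657), np.float64(260.66878474980143)) [0.57644652 0.02960062 0.086     ] [ 0.61579159 -0.26262648  0.086     ] 0.2948638818997587 0.13383386605297276
((0.6678786277770996, -0.10649977624416351), (0.17078746855258942, 0.31097567081451416), 7.531775951385498)
stamp (array([ 0.68741469, -0.032009  ,  0.12567712]), np.int64(54)) ink? (array([0.61562006, 0.12659496, 0.09123009]), np.int64(93))
```

Plan:
- Use the gripper half open with the jaws along chest x. The back finger rides the blocks with the front finger clear of the chest.
- The same posture serves for pulling the drawer.

First I move over the chest, turning the tool +83°.

Call:
move_arm --moves '[[[0.05, 0.048, 0, 0, 0, 0.174, 0], [0.05, 0.048, 0, 0, 0, 0.174, 0], [0.05, 0.048, 0, 0, 0, 0.174, 0], [0.05, 0.048, 0, 0, 0, 0.174, 0], [0.05, 0.048, 0, 0, 0, 0.174, 0], [0.05, 0.048, 0, 0, 0, 0.174, 0], [0.05, 0.048, 0, 0, 0, 0.174, 0], [0.05, 0.048, 0, 0, 0, 0.174, 0]]]'

```text
clock: 0.77
eef_pos: [0.3241, -0.2863, 0.2372]
tool_rot: [0.878, 0.478, -0.002, -0.003]
ft_force: [0.1, -0.2, 0.2]
grip_width: 0.0429
```

Call:
move_arm --moves '[[[0.05, 0.048, 0, 0, 0, 0.174, 0], [0.05, 0.048, 0, 0, 0, 0.174, 0], [0.05, 0.048, 0, 0, 0, 0.174, 0], [0.05, 0.048, 0, 0, 0, 0.174, 0], [0.05, 0.048, 0, 0, 0, 0.174, 0], [0.05, 0.048, 0, 0, 0, 0.174, 0], [0.05, 0.048, 0, 0, 0, 0.174, 0], [0, 0, 0, 0, 0, 0, 0]]]'

```text
clock: 1.43
eef_pos: [0.5077, -0.1026, 0.2339]
tool_rot: [0.668, 0.744, -0.004, -0.004]
ft_force: [0.1, -0.3, 0.6]
grip_width: 0.0426
```

```bash
cat >> h.py <<'E'
TH=0.133;XH=np.array([np.cos(TH),np.sin(TH)]);YH=np.array([-np.sin(TH),np.cos(TH)])
MID=np.array([.5965,-.1163]);C0=MID+.068*XH
def tochest(p): d=np.asarray(p)[:2]-C0;return d@XH*1e3,d@YH*1e3
def toworld(x,y): return C0+XH*x/1e3+YH*y/1e3
def st():
    from workcell import get_obs
    o=get_obs();q=o['tool_rot'];from scipy.spatial.transform import Rotation as R
    M=R.from_quat(q).as_matrix();w=o['grip_width']
    f=o['eef_pos']+M@np.array([0,w/2+.007,0])
    print('t',round(o['clock'],2),'tcp',np.round(o['eef_pos'],4),'yjaw deg',np.round(np.degrees(np.arctan2(M[1,1],M[0,1])),2),'zt',np.round(M[:,2],3),'w',w)
    print('back finger in chest',np.round(tochest(f),1),'F',np.round(o['ft_force'],2),'q',np.round(o['joint_pos'],3));return o
E
python3 - <<'E'
from h import *
from workcell import *
st()
c=camera('side');pickle.dump(c,open('side1.pkl','wb'));cv2.imwrite('pics/side1.png',cv2.resize(c['pixels'][:,:,::-1],(800,600)))
for i in range(6):
    print(np.round(toworld(-68,[-116,-69.6,-23.2,23.2,69.6,116][i]),4), np.round(toworld(-68-28.5,[-116,-69.6,-23.2,23.2,69.6,116][i]),4))
E
```

```text
t 1.43 tcp [ 0.5077 -0.1026  0.2339] yjaw deg 6.12 zt [-0.011 -0.    -1.   ] w 0.04255847319621711
back finger in chest [-126.    24.6] F [ 0.15 -0.31  0.6 ] q [-0.198  0.288  0.047  1.34  -0.002  1.266]
[ 0.6119 -0.2313] [ 0.5836 -0.2351]
[ 0.6057 -0.1853] [ 0.5775 -0.1891]
[ 0.5996 -0.1393] [ 0.5713 -0.1431]
[ 0.5934 -0.0933] [ 0.5652 -0.0971]
[ 0.5873 -0.0473] [ 0.559  -0.0511]
[ 0.5811 -0.0013] [ 0.5529 -0.0051]
```

View pics/side1.png

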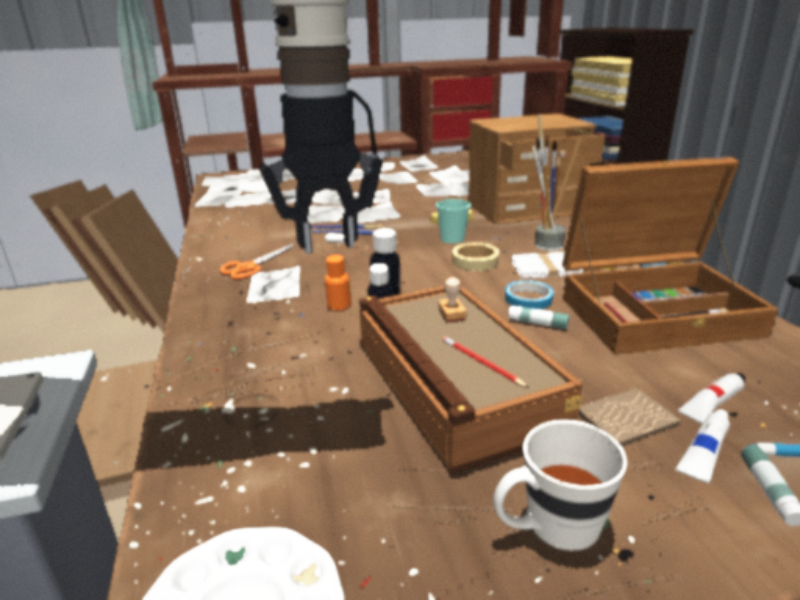

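View: gripper hangs upright near (325,190) with tips at (305,250) and (350,240), clear of everything. Now going above the leftmost block.

Call:
move_arm --moves '[[[0.0113, 0.0244, -0.03, 0, -0.005, 0.012, 0], [0.0113, 0.0244, -0.03, 0, -0.005, 0.012, 0], [0.0113, 0.0244, -0.03, 0, -0.005, 0.012, 0], [0.0113, 0.0244, -0.03, 0, -0.005, 0.012, 0], [0.0113, 0.0244, -0.03, 0, 0, 0, 0], [0.0113, 0.0244, -0.03, 0, 0, 0, 0], [0.0113, 0.0244, -0.03, 0, 0, 0, 0], [0.0113, 0.0244, -0.03, 0, 0, 0, 0]]]'

```text
clock: 2.15
eef_pos: [0.5477, -0.0108, 0.1106]
tool_rot: [0.666, 0.746, -0.004, 0.001]
ft_force: [0.3, -0.3, -0.8]
grip_width: 0.043
```

```bash
python3 - <<'E'
from h import *
from workcell import *
st()
for n in('side','top'):
    c=camera(n);pickle.dump(c,open(n+'2.pkl','wb'))
    u,v=proj(c,(0.581,-0.001,.09));u=int(u);v=int(v);print(u,v)
    cv2.imwrite(f'pics/{n}2.png',cv2.resize(c['pixels'][max(v-55,0):v+45,u-60:u+60,::-1],None,fx=5,fy=5,interpolation=cv2.INTER_CUBIC))
E
```

```text
t 2.15 tcp [ 0.5477 -0.0108  0.1106] yjaw deg 6.43 zt [-0.004 -0.006 -1.   ] w 0.04299444981980797
back finger in chest [-73.9 110.4] F [ 0.26 -0.26 -0.83] q [-0.016  0.427 -0.086  1.061 -0.006  1.442]
240 194
266 209
```

View pics/side2.png

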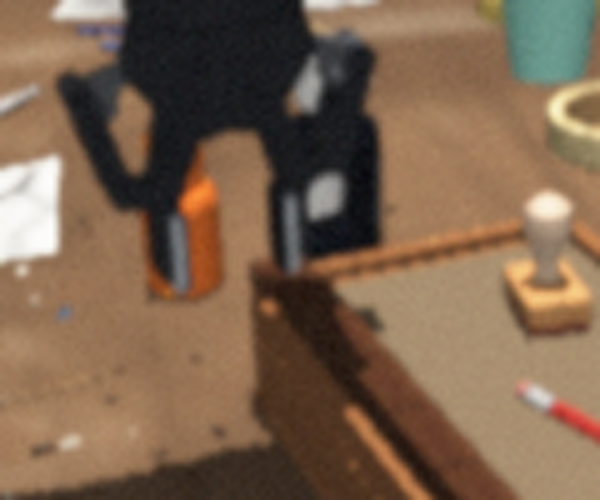

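View pics/top2.png

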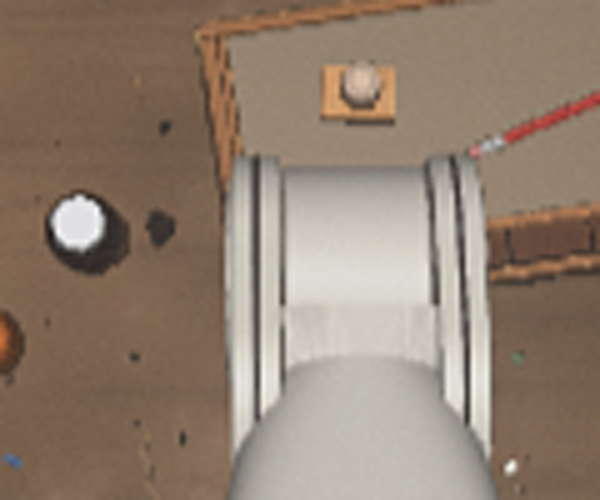

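```bash
python3 - <<'E'
from h import *
c=pickle.load(open('side2.pkl','rb'))
for cu in(272,288,303):
  for z in(.096,.1,.104): print(cu,z,np.round(tochest(ray(c,180+cu/5,139+271/5,z)),1))
P=cloud(c); print(np.round(P[180:194:2,236:241,:].reshape(-1,3)[:],3).tolist()[:35])
E
```

```text
272 0.096 [-81.9 115.4]
272 0.1 [-84.3 107.8]
272 0.104 [-86.8 100.3]
288 0.096 [-75.3 112.2]
288 0.1 [-77.9 104.7]
288 0.104 [-80.4  97.2]
303 0.096 [-69.2 109.3]
303 0.1 [-71.8 101.8]
303 0.104 [-74.4  94.3]
[[0.57, -0.021, 0.136], [0.573, -0.016, 0.133], [0.574, -0.019, 0.134], [0.578, -0.012, 0.131], [0.58, -0.011, 0.13], [0.57, -0.016, 0.129], [0.572, -0.017, 0.129], [0.574, -0.018, 0.129], [0.577, -0.015, 0.127], [0.579, -0.015, 0.127], [0.57, -0.017, 0.125], [0.572, -0.017, 0.124], [0.574, -0.018, 0.125], [0.577, -0.014, 0.122], [0.579, -0.014, 0.122], [0.569, -0.018, 0.12], [0.572, -0.018, 0.12], [0.574, -0.017, 0.119], [0.576, -0.019, 0.12], [0.58, -0.011, 0.116], [0.569, -0.017, 0.115], [0.571, -0.018, 0.115], [0.574, -0.017, 0.114], [0.576, -0.017, 0.114], [0.579, -0.012, 0.111], [0.569, -0.015, 0.109], [0.571, -0.019, 0.111], [0.573, -0.019, 0.11], [0.575, -0.018, 0.11], [0.587, 0.028, 0.086], [0.569, -0.015, 0.104], [0.571, -0.017, 0.105], [0.573, -0.017, 0.104], [0.576, -0.017, 0.104], [0.585, 0.016, 0.087]]
```

Depth on the finger's near face agrees with the kinematic estimate, with the tip at about z=0.102 (TCP−0.008). Now I centre the finger and descend close to the block.

Call:
move_arm --moves '[[[0.003, 0.003, -0.003, 0, 0, 0.01, 0], [0.003, 0.003, -0.003, 0, 0, 0.01, 0], [0.003, 0.003, -0.003, 0, 0, 0.01, 0], [0.003, 0.003, -0.003, 0, 0, 0.01, 0], [0, 0, -0.003, 0, 0, 0, 0], [0, 0, 0, 0, 0, 0, 0]]]'

```text
clock: 2.75
eef_pos: [0.5522, -0.0079, 0.1033]
tool_rot: [0.659, 0.752, -0.005, 0.0]
ft_force: [-0.4, -1.2, 0.3]
grip_width: 0.0428
```

```bash
python3 -c "
from h import *
st()"
```

```text
t 2.75 tcp [ 0.5522 -0.0079  0.1033] yjaw deg 7.53 zt [-0.007 -0.008 -1.   ] w 0.04280804175060055
back finger in chest [-69.1 113.3] F [-0.43 -1.15  0.28] q [-0.01   0.444 -0.08   1.053 -0.008  1.429]
```

Call:
move_arm --moves '[[[0.001, 0.001, -0.003, 0, 0, 0, 0], [0, 0.001, -0.003, 0, 0, 0, 0], [0, 0, -0.003, 0, 0, 0, 0]]]'

```text
clock: 3.0
eef_pos: [0.5535, -0.0074, 0.0998]
tool_rot: [0.659, 0.752, -0.004, 0.001]
ft_force: [0.4, 0.1, 0.1]
grip_width: 0.0427
```

Call:
move_arm --moves '[[[0, 0.001, -0.002, 0, 0, 0, 0], [0, 0.001, -0.002, 0, 0, 0, 0]]]'

```text
clock: 3.17
eef_pos: [0.5534, -0.0064, 0.0976]
tool_rot: [0.66, 0.752, -0.004, 0.001]
ft_force: [-0.0, 0.3, -0.5]
grip_width: 0.0428
```

Call:
move_arm --moves '[[[0, 0, -0.002, 0, 0, 0, 0], [0, 0, -0.002, 0, 0, 0, 0]]]'

```text
clock: 3.33
eef_pos: [0.5533, -0.0062, 0.0953]
tool_rot: [0.659, 0.752, -0.004, 0.001]
ft_force: [0.3, -0.9, 3.8]
grip_width: 0.0426
```

Call:
move_arm --moves '[[[0, 0, -0.001, 0, 0, 0, 0], [0, 0, -0.001, 0, 0, 0, 0]]]'

```text
clock: 3.5
eef_pos: [0.5534, -0.0062, 0.0953]
tool_rot: [0.659, 0.752, -0.004, 0.001]
ft_force: [-1.8, 0.6, 3.9]
grip_width: 0.0425
```

```bash
python3 -c "
from h import *
st()"
```

```text
t 3.5 tcp [ 0.5534 -0.0062  0.0953] yjaw deg 7.49 zt [-0.004 -0.008 -1.   ] w 0.04249494337012118
back finger in chest [-67.9 114.8] F [-1.84  0.57  3.88] q [-0.007  0.452 -0.091  1.032 -0.008  1.433]
```

Block 1 (y=116) is solid: about 4 N with TCP z at 0.0953 and no sinking. Now sliding right lightly, one block at a time.

Call:
move_arm --moves '[[[0.0018, -0.0133, -0.0006, 0, 0, 0, 0], [0.0018, -0.0133, -0.0006, 0, 0, 0, 0], [0.0018, -0.0133, -0.0006, 0, 0, 0, 0], [0.0018, -0.0133, -0.0006, 0, 0, 0, 0], [0.0018, -0.0133, -0.0006, 0, 0, 0, 0], [0.0018, -0.0133, -0.0006, 0, 0, 0, 0], [0.0018, -0.0133, -0.0006, 0, 0, 0, 0], [0, 0, -0.0008, 0, 0, 0, 0]]]'

```text
clock: 4.17
eef_pos: [0.5626, -0.0556, 0.0951]
tool_rot: [0.659, 0.752, -0.0, 0.002]
ft_force: [-2.0, 2.0, 6.6]
grip_width: 0.0427
```

```bash
python3 -c "
from h import *
st()"
```

```text
t 4.17 tcp [ 0.5626 -0.0556  0.0951] yjaw deg 7.6 zt [ 0.002 -0.003 -1.   ] w 0.04271094397033394
back finger in chest [-65.2  64.7] F [-2.05  1.97  6.59] q [-0.097  0.469 -0.064  1.036 -0.002  1.341]
```

Block 2 (y=69.6) is solid. On to block 3.

Call:
move_arm --moves '[[[0.0004, -0.0113, -0.0003, 0, 0, 0, 0], [0.0004, -0.0113, -0.0003, 0, 0, 0, 0], [0.0004, -0.0113, -0.0003, 0, 0, 0, 0], [0.0004, -0.0113, -0.0003, 0, 0, 0, 0], [0.0004, -0.0113, -0.0003, 0, 0, 0, 0], [0.0004, -0.0113, -0.0003, 0, 0, 0, 0], [0.0004, -0.0113, -0.0003, 0, 0, 0, 0], [0, 0, -0.0006, 0, 0, 0, 0]]]'

```text
clock: 4.83
eef_pos: [0.5653, -0.0989, 0.0949]
tool_rot: [0.659, 0.752, 0.002, 0.002]
ft_force: [-0.8, 1.7, 5.8]
grip_width: 0.0428
```

```bash
python3 -c "
from h import *
st()"
```

```text
t 4.83 tcp [ 0.5653 -0.0989  0.0949] yjaw deg 7.6 zt [ 0.006 -0.    -1.   ] w 0.042828599098148554
back finger in chest [-68.2  21.4] F [-0.76  1.67  5.8 ] q [-1.730e-01  4.820e-01 -4.200e-02  1.041e+00  1.000e-03  1.265e+00]
```

Block 3 (y=23.2) is solid. Next.

Call:
move_arm --moves '[[[0.0012, -0.012, -0.0003, 0, 0.0015, 0, 0], [0.0012, -0.012, -0.0003, 0, 0.0015, 0, 0], [0.0012, -0.012, -0.0003, 0, 0.0015, 0, 0], [0.0012, -0.012, -0.0003, 0, 0.0015, 0, 0], [0.0012, -0.012, -0.0003, 0, 0.0015, 0, 0], [0.0012, -0.012, -0.0003, 0, 0.0015, 0, 0], [0.0012, -0.012, -0.0003, 0, 0.0015, 0, 0], [0, 0, -0.0006, 0, 0, 0, 0]]]'

```text
clock: 5.5
eef_pos: [0.5681, -0.1468, 0.0919]
tool_rot: [0.659, 0.752, -0.002, -0.001]
ft_force: [0.4, 0.0, 1.2]
grip_width: 0.0429
```

```bash
python3 -c "
from h import *
st()"
```

```text
t 5.5 tcp [ 0.5681 -0.1468  0.0919] yjaw deg 7.49 zt [-0.004 -0.003 -1.   ] w 0.042904192051997095
back finger in chest [-71.7 -26.5] F [0.45 0.02 1.15] q [-0.251  0.514  0.004  1.063 -0.004  1.189]
```

It drops in at block 4 (y=-23.2): 3 mm down at about 1.2 N. I centre the finger before pressing.

Call:
move_arm --moves '[[[0.0035, 0.0025, 0, 0, 0, 0, 0], [0.0025, 0.0025, 0, 0, 0, 0, 0], [0, 0, -0.001, 0, 0, 0, 0], [0, 0, -0.002, 0, 0, 0, 0]]]'

```text
clock: 5.83
eef_pos: [0.5701, -0.1459, 0.0891]
tool_rot: [0.66, 0.751, -0.004, -0.001]
ft_force: [-2.1, -0.2, 8.0]
grip_width: 0.0428
```

```bash
python3 -c "
from h import *
st()"
```

```text
t 5.83 tcp [ 0.5701 -0.1459  0.0891] yjaw deg 7.35 zt [-0.007 -0.005 -1.   ] w 0.042778461063096324
back finger in chest [-69.7 -25.9] F [-2.13 -0.25  7.99] q [-0.247  0.522  0.009  1.063 -0.006  1.195]
```

Call:
move_arm --moves '[[[0.0005, 0, -0.0025, 0, 0, 0, 0], [0.0005, 0, -0.0025, 0, 0, 0, 0]]]'

```text
clock: 6.0
eef_pos: [0.5702, -0.1459, 0.0882]
tool_rot: [0.66, 0.751, -0.005, -0.001]
ft_force: [-4.5, 1.0, 8.5]
grip_width: 0.0432
```

Call:
move_arm --moves '[[[0.0005, 0, -0.0025, 0, 0, 0, 0], [0, 0, -0.0025, 0, 0, 0, 0]]]'

```text
clock: 6.17
eef_pos: [0.5701, -0.1459, 0.088]
tool_rot: [0.66, 0.751, -0.005, -0.0]
ft_force: [-2.6, 0.2, 7.5]
grip_width: 0.0428
```

```bash
python3 -c "
from h import *
from workcell import *
st()
c=camera('side');cv2.imwrite('pics/side3.png',cv2.resize(c['pixels'][130:330,150:420,::-1],None,fx=2.9,fy=2.9))"
```

```text
t 6.17 tcp [ 0.5701 -0.1459  0.088 ] yjaw deg 7.41 zt [-0.007 -0.008 -1.   ] w 0.04284039888596219
back finger in chest [-69.7 -26. ] F [-2.59  0.19  7.46] q [-0.246  0.522  0.006  1.059 -0.009  1.196]
```

View pics/side3.png

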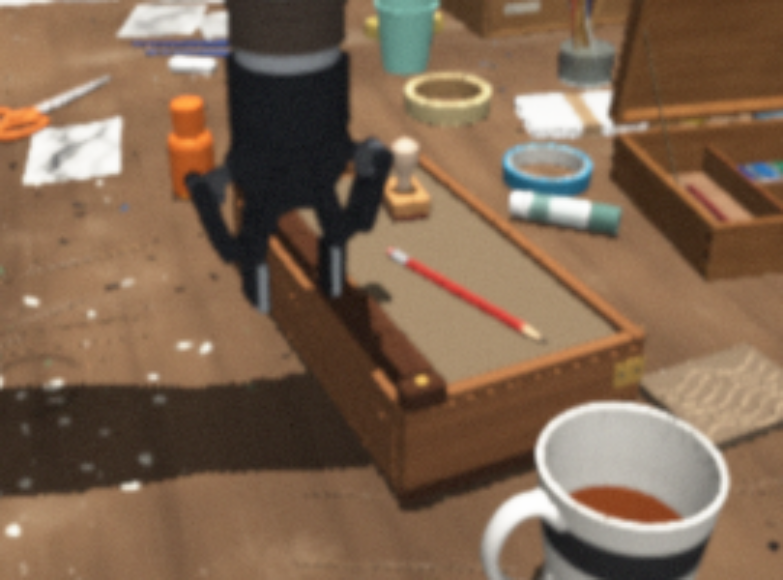

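Side view: the back finger stands on the block at (335,290), and the front finger hangs clear in front. The drawer is still shut. It has sunk 7.2 mm, so I press a little more while easing x.

Call:
move_arm --moves '[[[-0.0005, 0, -0.004, 0, 0, 0, 0], [-0.0005, 0, -0.004, 0, 0, 0, 0]]]'

```text
clock: 6.38
eef_pos: [0.5702, -0.1459, 0.087]
tool_rot: [0.66, 0.752, -0.005, 0.002]
ft_force: [-4.2, -0.6, 9.7]
grip_width: 0.0428
```

Call:
move_arm --moves '[[[0, 0, -0.0045, 0, 0, 0, 0], [0, 0, -0.0045, 0, 0, 0, 0]]]'

```text
clock: 6.55
eef_pos: [0.5701, -0.1459, 0.0857]
tool_rot: [0.659, 0.752, -0.005, 0.003]
ft_force: [-3.8, -1.1, 7.3]
grip_width: 0.0427
```

Call:
move_arm --moves '[[[0, 0, -0.0045, 0, 0, 0, 0], [0, 0, -0.0045, 0, 0, 0, 0]]]'

```text
clock: 6.72
eef_pos: [0.5702, -0.1459, 0.0841]
tool_rot: [0.659, 0.752, -0.005, 0.004]
ft_force: [-3.6, -1.0, 10.0]
grip_width: 0.0428
```

```bash
python3 -c "
from h import *
from workcell import *
st()
c=camera('side');cv2.imwrite('pics/side4.png',cv2.resize(c['pixels'][130:330,150:420,::-1],None,fx=2.9,fy=2.9))"
```

```text
t 6.72 tcp [ 0.5702 -0.1459  0.0841] yjaw deg 7.52 zt [-0.    -0.014 -1.   ] w 0.042847667703713815
back finger in chest [-69.6 -25.9] F [-3.6  -0.99  9.97] q [-0.244  0.521 -0.008  1.039 -0.013  1.195]
```

View pics/side4.png

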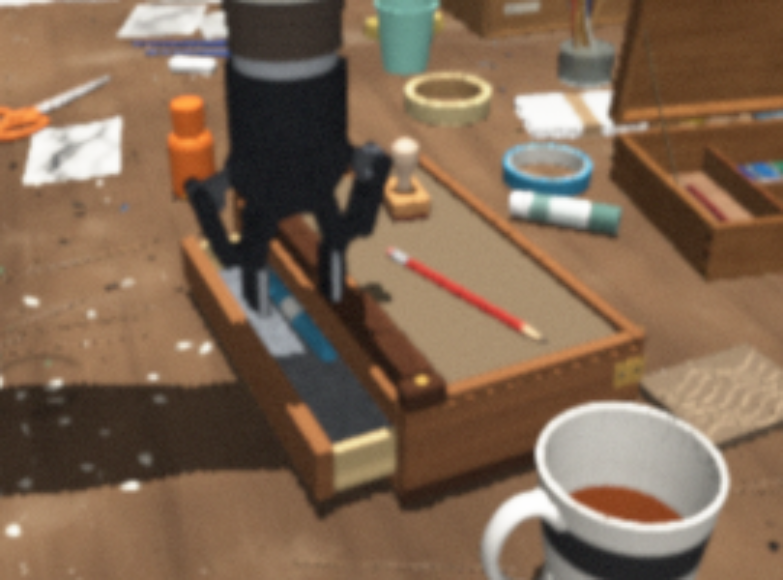

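The drawer has sprung out; its front board runs from (190,245) to (325,475). Now lifting off and measuring the board.

Call:
move_arm --moves '[[[0, 0, 0.01, 0, 0, 0, 0], [0, 0, 0.02, 0, 0, 0, 0], [-0.02, 0, 0.03, 0, 0, 0, 0], [-0.04, -0.005, 0.03, 0, 0, 0, 0], [-0.04, -0.005, 0.03, 0, 0, 0, 0], [-0.04, -0.005, 0.03, 0, 0, 0, 0], [-0.03, 0, 0.02, 0, 0, 0, 0], [0, 0, 0, 0, 0, 0, 0]]]'

```text
clock: 7.43
eef_pos: [0.4821, -0.151, 0.1732]
tool_rot: [0.657, 0.754, -0.006, 0.004]
ft_force: [-0.4, -0.6, 0.0]
grip_width: 0.0428
```

```bash
python3 - <<'E'
from h import *
from workcell import *
st()
for n in('side','top'):
    c=camera(n);pickle.dump(c,open(n+'5.pkl','wb'))
    cv2.imwrite(f'pics/{n}5.png',cv2.resize(c['pixels'][130:330,150:420,::-1],None,fx=2.9,fy=2.9))
    P=cloud(c);X=(P[...,:2]-C0)@XH;Y=(P[...,:2]-C0)@YH
    for y in(-.12,-.09,-.06,-.02,.02,.06,.09,.12):
        m=(abs(P[...,2]-.0485)<.005)&(abs(Y-y)<.015)&(X<-.1)&(X>-.2)
        if m.sum(): print(n,y,m.sum(),np.round([X[m].min(),np.median(X[m]),X[m].max(),np.median(P[...,2][m])],4))
E
```

```text
t 7.43 tcp [ 0.4821 -0.151   0.1732] yjaw deg 7.82 zt [-0.001 -0.014 -1.   ] w 0.04276046439531436
back finger in chest [-157.6  -19.2] F [-0.45 -0.59  0.  ] q [-0.296  0.29  -0.114  1.164 -0.014  1.139]
side -0.12 94 [-0.1352 -0.13   -0.1085  0.0479]
side -0.09 75 [-0.135  -0.1299 -0.1226  0.0482]
side -0.06 73 [-0.1349 -0.1297 -0.1228  0.0481]
side -0.02 63 [-0.135  -0.1297 -0.1227  0.0483]
side 0.02 53 [-0.1353 -0.1299 -0.1229  0.0479]
side 0.06 46 [-0.1352 -0.1303 -0.1235  0.0483]
side 0.09 42 [-0.1354 -0.1301 -0.1236  0.0481]
side 0.12 36 [-0.1347 -0.1292 -0.1232  0.048 ]
top -0.12 3 [-0.1145 -0.1088 -0.1032  0.0455]
top -0.02 38 [-0.1338 -0.1275 -0.1219  0.0482]
top 0.02 42 [-0.1337 -0.1276 -0.1218  0.0485]
top 0.06 42 [-0.1336 -0.1278 -0.1218  0.0479]
top 0.09 42 [-0.1335 -0.128  -0.1218  0.0491]
top 0.12 45 [-0.1337 -0.1276 -0.1014  0.0478]
```

View pics/side5.png

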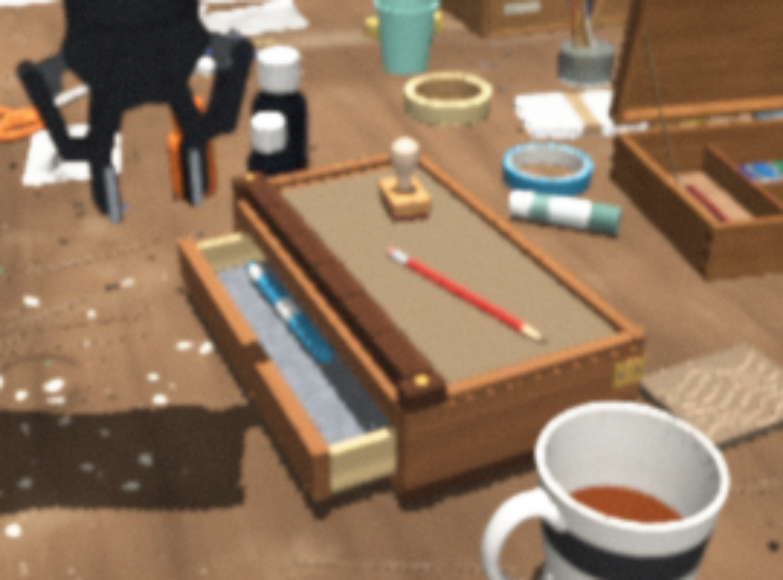

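View pics/top5.png

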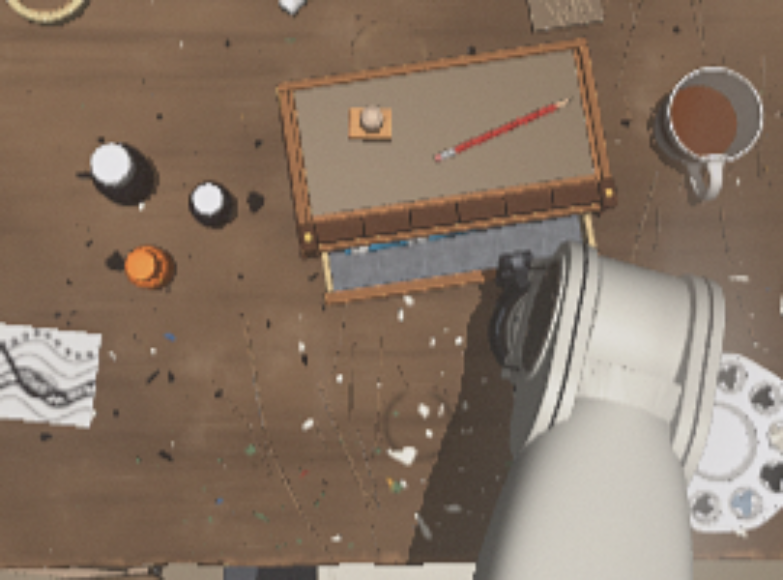

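Both views put the board at chest x −135..−122 with its top at 48 mm, i.e. travel ≈ 50 mm. The 37 mm gap matches the description. I move the back finger over the gap at the middle.

Call:
move_arm --moves '[[[0.0224, 0.0126, -0.01, 0.007, 0, 0, 0], [0.0224, 0.0126, -0.02, 0.007, 0, 0, 0], [0.0224, 0.0126, -0.02, 0.007, 0, 0, 0], [0.0224, 0.0126, -0.02, 0.007, 0, 0, 0], [0, 0, -0.02, 0, 0, 0, 0], [0, 0, 0, 0, 0, 0, 0]]]'

```text
clock: 8.03
eef_pos: [0.5382, -0.1205, 0.1168]
tool_rot: [0.656, 0.755, 0.001, -0.002]
ft_force: [0.5, -0.6, 0.5]
grip_width: 0.0428
```

```bash
python3 -c "
from h import *
st()"
```

```text
t 8.03 tcp [ 0.5382 -0.1205  0.1168] yjaw deg 8.04 zt [-0.002  0.004 -1.   ] w 0.0428042404956573
back finger in chest [-98.    3.8] F [ 0.54 -0.58  0.53] q [-0.222  0.427 -0.068  1.078  0.004  1.208]
```

Call:
move_arm --moves '[[[-0.008, -0.001, 0, 0, 0, 0, 0], [-0.008, -0.001, 0, 0, 0, 0, 0], [-0.006, -0.001, -0.005, 0, 0, -0.01, 0], [0, 0, -0.005, 0, 0, 0, 0], [0, 0, 0, 0, 0, 0, 0]]]'

```text
clock: 8.45
eef_pos: [0.5271, -0.1199, 0.1071]
tool_rot: [0.657, 0.754, -0.0, -0.005]
ft_force: [0.2, 0.3, 0.3]
grip_width: 0.0429
```

```bash
python3 -c "
from h import *
st()"
```

```text
t 8.45 tcp [ 0.5271 -0.1199  0.1071] yjaw deg 7.87 zt [-0.008  0.006 -1.   ] w 0.042887311877353895
back finger in chest [-108.8    5.8] F [0.18 0.31 0.33] q [-0.226  0.422 -0.105  1.053  0.005  1.207]
```

Call:
move_arm --moves '[[[0, 0, -0.015, 0, 0, 0, 0], [0, 0, -0.02, 0, 0, 0, 0], [0, 0, -0.02, 0, 0, 0, 0], [0, 0, -0.02, 0, 0, 0, 0]]]'

```text
clock: 8.78
eef_pos: [0.5294, -0.1211, 0.0705]
tool_rot: [0.657, 0.753, 0.002, -0.001]
ft_force: [0.3, 0.4, -0.1]
grip_width: 0.0428
```

```bash
python3 -c "
from h import *
st()"
```

```text
t 8.78 tcp [ 0.5294 -0.1211  0.0705] yjaw deg 7.78 zt [ 0.001  0.005 -1.   ] w 0.042784938735268944
back finger in chest [-106.8    4.2] F [ 0.32  0.42 -0.12] q [-0.227  0.459 -0.154  0.958  0.005  1.208]
```

Call:
move_arm --moves '[[[-0.002, 0, -0.015, 0, 0, 0, 0], [-0.002, 0, -0.015, 0, 0, 0, 0], [-0.001, 0, -0.015, 0, 0, 0, 0], [0, 0, -0.006, 0, 0, 0, 0], [0, 0, 0, 0, 0, 0, 0]]]'

```text
clock: 9.2
eef_pos: [0.5237, -0.1208, 0.0384]
tool_rot: [0.658, 0.753, 0.0, -0.004]
ft_force: [0.5, 1.1, -0.3]
grip_width: 0.0426
```

```bash
python3 -c "
from h import *
from workcell import *
st()
c=camera('side');cv2.imwrite('pics/side6.png',cv2.resize(c['pixels'][130:330,150:420,::-1],None,fx=2.9,fy=2.9))"
```

```text
t 9.2 tcp [ 0.5237 -0.1208  0.0384] yjaw deg 7.74 zt [-0.006  0.006 -1.   ] w 0.04262591268039265
back finger in chest [-112.4    5.2] F [ 0.5   1.05 -0.26] q [-0.229  0.493 -0.198  0.887  0.005  1.206]
```

View pics/side6.png

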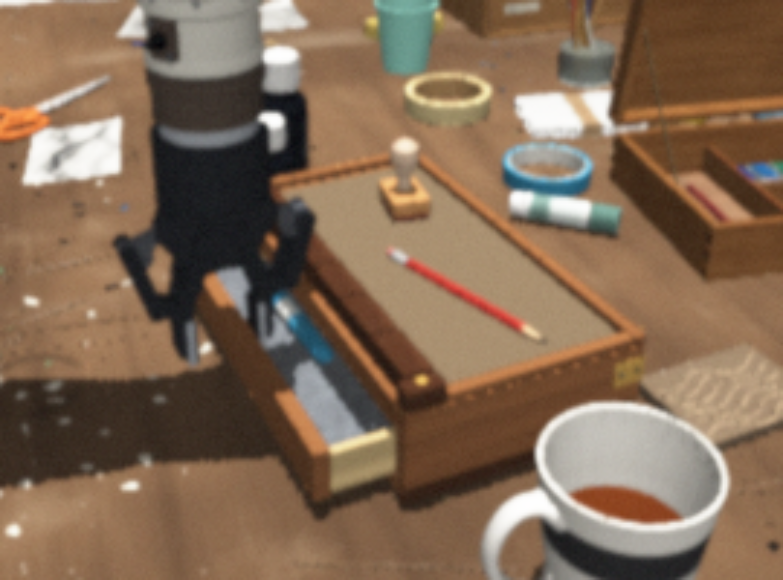

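The back finger is between board and chest at (265,325), nothing touched. Pulling along chest −x.

Call:
move_arm --moves '[[[-0.008, -0.001, 0, 0, 0, 0, 0], [-0.014, -0.0019, 0, 0, 0, 0, 0], [-0.014, -0.0019, 0, 0, 0, 0, 0], [-0.014, -0.0019, 0, 0, 0, 0, 0], [-0.014, -0.0019, 0, 0, 0, 0, 0]]]'

```text
clock: 9.67
eef_pos: [0.4941, -0.1254, 0.0407]
tool_rot: [0.657, 0.754, 0.003, -0.0]
ft_force: [2.9, 0.2, -1.6]
grip_width: 0.0427
```

```bash
python3 -c "
from h import *
st()"
```

```text
t 9.67 tcp [ 0.4941 -0.1254  0.0407] yjaw deg 7.83 zt [ 0.004  0.006 -1.   ] w 0.04268824847921138
back finger in chest [-142.3    4.6] F [ 2.89  0.23 -1.58] q [-0.252  0.439 -0.282  0.847  0.006  1.182]
```

Call:
move_arm --moves '[[[-0.012, -0.0016, -0.001, 0, 0, 0, 0], [-0.012, -0.0016, -0.001, 0, 0, 0, 0], [-0.009, -0.0012, -0.001, 0, 0, 0, 0], [-0.004, -0.0005, 0, 0, 0, 0, 0]]]'

```text
clock: 10.0
eef_pos: [0.4738, -0.1282, 0.0408]
tool_rot: [0.657, 0.754, 0.005, 0.001]
ft_force: [7.3, 2.2, -5.3]
grip_width: 0.0427
```

```bash
python3 -c "
from h import *
st()"
```

```text
t 10.0 tcp [ 0.4738 -0.1282  0.0408] yjaw deg 7.79 zt [ 0.008  0.006 -1.   ] w 0.042661009089961684
back finger in chest [-162.8    4.5] F [ 7.27  2.23 -5.3 ] q [-0.269  0.406 -0.338  0.82   0.008  1.166]
```

Call:
move_arm --moves '[[[-0.003, -0.0004, 0, 0, 0, 0, 0], [-0.003, -0.0004, 0, 0, 0, 0, 0]]]'

```text
clock: 10.17
eef_pos: [0.4739, -0.1285, 0.0415]
tool_rot: [0.657, 0.754, 0.008, 0.004]
ft_force: [5.6, 2.0, -3.5]
grip_width: 0.0424
```

Call:
move_arm --moves '[[[-0.003, -0.0004, 0, 0, 0, 0, 0], [-0.003, -0.0004, 0, 0, 0, 0, 0]]]'

```text
clock: 10.33
eef_pos: [0.474, -0.1287, 0.042]
tool_rot: [0.657, 0.754, 0.011, 0.006]
ft_force: [5.6, 1.2, -3.3]
grip_width: 0.0425
```

```bash
python3 - <<'E'
from h import *
from workcell import *
st()
for n in('side','top'):
    c=camera(n)
    cv2.imwrite(f'pics/{n}7.png',cv2.resize(c['pixels'][130:330,150:420,::-1],None,fx=2.9,fy=2.9))
    P=cloud(c);X=(P[...,:2]-C0)@XH;Y=(P[...,:2]-C0)@YH
    for y in(-.12,-.09,-.06,.06,.09,.12):
        m=(abs(P[...,2]-.0485)<.004)&(abs(Y-y)<.015)&(X<-.14)&(X>-.22)
        if m.sum(): print(n,y,m.sum(),np.round([X[m].min(),np.median(X[m]),X[m].max(),np.median(P[...,2][m])],4))
E
```

```text
t 10.33 tcp [ 0.474  -0.1287  0.042 ] yjaw deg 7.86 zt [ 0.023  0.008 -1.   ] w 0.042527702509982966
back finger in chest [-162.8    4.1] F [ 5.65  1.21 -3.27] q [-0.274  0.396 -0.35   0.804  0.014  1.16 ]
side -0.12 88 [-0.1824 -0.1766 -0.1698  0.048 ]
side -0.09 80 [-0.1822 -0.1766 -0.1701  0.048 ]
side -0.06 75 [-0.1822 -0.1769 -0.1703  0.048 ]
side 0.06 47 [-0.1824 -0.1766 -0.1704  0.0483]
side 0.09 15 [-0.182  -0.1776 -0.1715  0.0475]
top -0.12 26 [-0.1773 -0.1723 -0.1406  0.0481]
top 0.06 42 [-0.1808 -0.175  -0.169   0.0483]
top 0.09 39 [-0.1808 -0.1751 -0.1692  0.0487]
top 0.12 41 [-0.1807 -0.1754 -0.1446  0.0484]
```

View pics/side7.png

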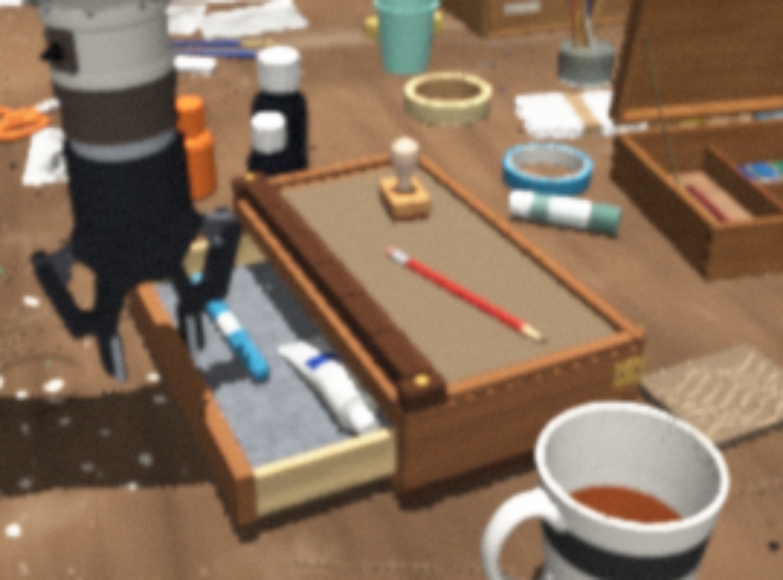

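The board moved 48 mm and it is now stopped at about 6 N. One firmer pull will confirm it is the end stop.

Call:
move_arm --moves '[[[-0.006, -0.0008, -0.001, 0, 0.012, 0, 0], [-0.008, -0.001, -0.001, 0, 0.012, 0, 0], [-0.008, -0.001, -0.001, 0, 0.012, 0, 0], [-0.008, -0.001, -0.001, 0, 0.012, 0, 0]]]'

```text
clock: 10.77
eef_pos: [0.4739, -0.1288, 0.042]
tool_rot: [0.655, 0.755, 0.015, 0.006]
ft_force: [11.0, 3.1, -8.0]
grip_width: 0.0429
```

```bash
python3 -c "
from h import *
st()"
```

```text
t 10.77 tcp [ 0.4739 -0.1288  0.042 ] yjaw deg 8.12 zt [ 0.028  0.014 -1.   ] w 0.0428624157789206
back finger in chest [-162.7    4.1] F [10.98  3.11 -8.03] q [-0.278  0.395 -0.353  0.8    0.021  1.151]
```

At 11 N it did not move, so it is the end stop. I back the finger off 6–8 mm and lift out straight up.

Call:
move_arm --moves '[[[0.006, 0.0008, 0, 0, 0, 0, 0], [0.006, 0.0008, 0, 0, 0, 0, 0], [0.004, 0.0005, 0, 0, 0, 0, 0], [0, 0, 0, 0, 0, 0, 0]]]'

```text
clock: 11.1
eef_pos: [0.4808, -0.1279, 0.0413]
tool_rot: [0.655, 0.755, 0.013, 0.005]
ft_force: [1.8, 0.7, -0.7]
grip_width: 0.0427
```

```bash
python3 -c "
from h import *
st()"
```

```text
t 11.1 tcp [ 0.4808 -0.1279  0.0413] yjaw deg 8.12 zt [ 0.025  0.013 -1.   ] w 0.042668877718307345
back finger in chest [-155.9    4.1] F [ 1.83  0.7  -0.65] q [-0.271  0.408 -0.334  0.809  0.019  1.158]
```

Call:
move_arm --moves '[[[0.002, 0, 0.01, 0, 0, 0, 0], [0, 0, 0.015, 0, 0, 0, 0], [0, 0, 0.02, 0, 0, 0, 0], [0, 0, 0.02, 0, 0, 0, 0]]]'

```text
clock: 11.43
eef_pos: [0.4776, -0.1275, 0.0733]
tool_rot: [0.656, 0.755, 0.01, 0.001]
ft_force: [-0.4, 0.4, 0.6]
grip_width: 0.0429
```

Call:
move_arm --moves '[[[0, 0, 0.03, 0, 0, 0, 0], [0, 0, 0.04, 0, 0, 0, 0], [0, 0, 0.04, 0, 0, 0, 0], [-0.04, -0.02, 0.04, 0, 0, 0, 0], [-0.04, -0.02, 0.04, 0, 0, 0, 0], [-0.04, -0.02, 0.02, 0, 0, 0, 0], [0, 0, 0, 0, 0, 0, 0]]]'

```text
clock: 12.02
eef_pos: [0.414, -0.1583, 0.1889]
tool_rot: [0.655, 0.756, 0.01, 0.002]
ft_force: [-0.1, 0.5, -0.6]
grip_width: 0.0426
```

```bash
python3 - <<'E'
from h import *
from workcell import *
st()
for n in('side','top'):
    c=camera(n)
    cv2.imwrite(f'pics/{n}8.png',cv2.resize(c['pixels'][130:330,150:420,::-1],None,fx=2.9,fy=2.9))
    P=cloud(c);X=(P[...,:2]-C0)@XH;Y=(P[...,:2]-C0)@YH
    for y in(-.12,-.09,-.06,.06,.09,.12):
        m=(abs(P[...,2]-.0485)<.004)&(abs(Y-y)<.015)&(X<-.14)&(X>-.22)
        if m.sum(): print(n,y,m.sum(),np.round([X[m].min(),np.median(X[m]),X[m].max(),np.median(P[...,2][m])],4))
    if n=='top':
        for nm,(lo,hi,a,b,cc,d) in dict(stamp=(.115,.15,262,160,292,185),ink=(.08,.1,214,190,232,210)).items():
            q=P[b:d,a:cc].reshape(-1,3);q=q[(q[:,2]>lo)&(q[:,2]<hi)];print(nm,q.mean(0))
E
```

```text
t 12.02 tcp [ 0.414  -0.1583  0.1889] yjaw deg 8.18 zt [ 0.016  0.012 -1.   ] w 0.04255928476216898
back finger in chest [-226.2  -17.1] F [-0.09  0.53 -0.57] q [-0.376  0.154 -0.248  1.159  0.017  1.052]
side -0.12 92 [-0.1822 -0.1766 -0.1702  0.048 ]
side -0.09 79 [-0.1823 -0.1767 -0.1703  0.0479]
side -0.06 70 [-0.182  -0.1769 -0.1702  0.048 ]
side 0.06 48 [-0.1825 -0.1772 -0.1704  0.0482]
side 0.09 42 [-0.1824 -0.1773 -0.1707  0.0484]
side 0.12 37 [-0.1821 -0.1769 -0.1708  0.048 ]
top -0.12 50 [-0.181  -0.1747 -0.141   0.0476]
top -0.09 40 [-0.1808 -0.1753 -0.1695  0.0486]
top -0.06 43 [-0.181  -0.1752 -0.1693  0.0493]
top 0.06 36 [-0.1807 -0.1751 -0.169   0.0498]
top 0.09 43 [-0.1809 -0.1751 -0.1691  0.0489]
top 0.12 42 [-0.1807 -0.1744 -0.1568  0.0485]
stamp [ 0.68724876 -0.03207874  0.12636199]
ink [0.61555946 0.12654874 0.09182764]
```

View pics/side8.png

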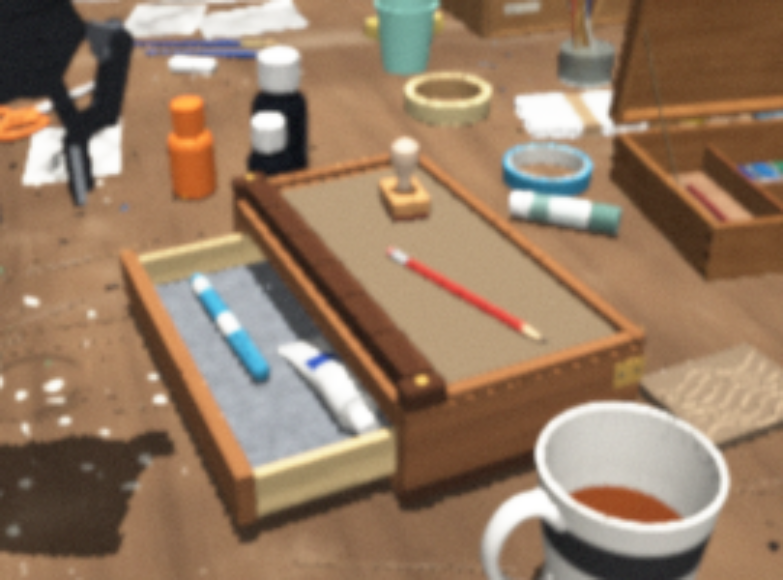

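View pics/top8.png

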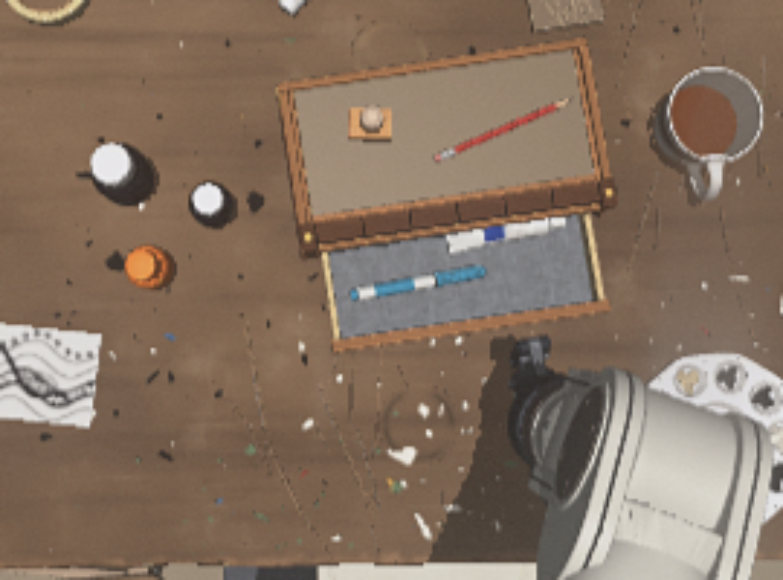

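The drawer is fully out and stays there, the arm is clear, and the stamp and ink bottle are unmoved to within 0.2 mm. The mug looks unmoved. Handing in.

```bash
python3 -c "
from workcell import *
print(job_done())"
```

```text
the job is handed in; nothing more can be done
None
```

The secret drawer is open to its end stop and let go, with the arm clear of everything. I handed the job in at about 12 s.

- **Finding the block:** I slid one fingertip along the row from the left, with at most 6.6 N in the readings I took. Blocks 1 to 3 held, and block 4 (y = −23.2) dropped in at about 1.2 N.
- **Opening the catch:** I pressed that block down about 11 mm. The highest force reading was 10 N, and the drawer sprang out about 50 mm.
- **Pulling the drawer:** With the finger behind the front board, I pulled until it stopped. It did not move under a firmer 11 N pull, so I took that as the end stop.
- **Last checks:** The front board was at the same place before and after I let go. The stamp and the ink bottle (the small dark one) were within 0.2 mm of where they started. The mug looked unmoved by eye; I did not measure it.
- **Disagreement:** My camera measurements put the drawer's travel at 96 to 98 mm rather than 100 mm. That is about the uncertainty in my chest position, which came out about 3.5 mm different by two methods.

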